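Make up two paving sample kits

ROBOT

A 6-joint arm with a two-finger parallel gripper is mounted at the origin on the work surface. World frame = base frame: x ahead of the robot, y to its left, z up, the work surface at z = 0. Lengths are in m, angles in rad, forces in N, time in s.
With the tool pointing down it reaches from about 0.275 to 1 m from the base axis. Payload 8.4 kg.
Tool frame: the origin (TCP) lies between the finger pads; the fingertips stand 14 mm ahead of it and the grasp point (between the pads) lies 5 mm behind it (nose_length is the x of the fingertips in the tool frame, in m); x points along the fingers, y is the direction in which the jaws open and shut, and the axes are right-handed (so a half turn about x gives the same grasp; the last joint's range is limited). The gripper opens to 85 mm and grips with 20 to 120 N. Pads are 22 mm wide; open, the fingers measure 114 mm over their backs; the gripper's body (76 mm by 85 mm) begins 54 mm behind the grasp point. The pads swing forward as they close: fully open they stand 13 mm farther back than shut.
Start: joints at [-0.002, 0.353, 1.633, -0, 1.155, -0.002], TCP at [0.625, -0, 0.245] pointing down, gripper open.
Joint ranges: [-2.63, 2.63], [-0.92, 2.1], [0.06, 2.66], [-1.3, 4.44], [0, 2.69], [-3.02, 3.02]. Speed limits (rad/s): [2.22, 2.22, 2.79, 3.14, 3.14, 3.14].

INTERFACE

Orientations are given as [roll, pitch, yaw] about the fixed x, y, z axes, in that order (R = Rz(yaw) Ry(pitch) Rx(roll)).
In Python, from cell import * gives the robot as it stands.
- The arm moves only by the tool move_arm, never from a script. Its argument "commands" is a list of rows, each a list of 4 numbers: the shift along the tool's x, y, z in units of 0.1 m (1.0 is 0.1 m), then the turn about the tool's x in units of pi rad (1.0 is pi rad). In form: [[tx, ty, tz, yaw], ...]. A call has 1 to 10 rows; each row is the pose to reach, as a shift and turn from the pose commanded when the call began, along the tool's axes at that moment, turning the shorter way round; what a row does not reach only later rows make up. A row lasts 1/8 s, in which the tool goes at most 62.5 mm and 10.7 degrees, less where a joint would pass 70% of its speed; a pose out of reach is approached as far as the arm can. A call with a number of a shift or a turn outside -1 to 1 is refused whole. A call with a gripper value outside its range is refused whole. "fingers" is the closure, from 0 (fully open) to 1 (shut), set as the call begins (left out, the last holds). The fingers move at their own pace and stop on an object; "squeeze" is the grip in N (left out, the last holds). Time passes only in rows, so rows that repeat a pose let the fingers close. It gives the time, the measured TCP pose, the force and the opening at its end, in the units of the state.
- get_obs(): the state, without advancing time (a new reading comes with each control period).
- read_camera(name): name is "scene" or "side" or "wrist"; returns the picture (384x512x3 uint8, red, green, blue); there is no depth.
- get_calibration(name): a dict with "fx", "fy", "cx", "cy" (pixels), "rvec" (rotation vector, rad) and "tvec" (3), from world to camera coordinates, as OpenCV has them; the wrist camera has in their place "hand_eye" (4x4, takes a point from camera to tool coordinates, whose origin is the TCP and whose axes are the tool frame's). Camera axes: x right, y down, z forward; pixel columns grow to the right and rows downward; lengths in m; the calibration is good to about 2 mm. A picture is of the moment at which its call begins: read the wrist's pose just before it. get_calibration takes no time and is no camera call.
- close_job(): hands the job in, once; it reports no verdict.
Trained networks look in the newest picture that a camera, given by its name, has taken for a name from the list of things; names that differ only in an ending like _2 or _b are one class to them, and where a whole thing is asked for, a point or a joint stands for the part that bears it (a point fixed in the world has none). Each returns a list of dicts, best first, with "score" (0 to 1); they miss things now and then, are a little off and sometimes report something else, mostly with a low value. They report only what shows in the picture. A call takes as long as a camera call. They do not tell look-alikes from the thing itself.
- silhouettes(name, camera): "pixels" (384x512 bool, what is visible of it) and "bbox" ([left, top, right, bottom] in pixels, round what is visible of it).
- tip_of(name, camera): "at" ([column, row] in pixels: a listed point, or the origin of a listed thing).
The state is a dict: "t": time; "joints": joint angles; "joint_vel": joint speeds; "joint_torque": joint torques, N m; "position": TCP position; "ee_rot": TCP orientation; "ft_force": force on the tool from outside, world axes, zero at the start; "ft_torque": the same for the moment, N m; "finger_gap": finger opening in m.
Only numpy, scipy, OpenCV 4.12 (cv2) and the standard library are available. Lean on these libraries where they do the work, as an engineer would, in place of code of your own. Each camera call takes 0.05 s, during which the arm holds its last target. There are 200 camera calls.

TASK

Make up two paving sample kits from the stones on the bench. On the wooden board, stand the spacer bar upright across the end of the glued-down paver and lay the oblong paver flat and in line against it, so that the bar stays in the joint and keeps it even and no wider than needed. In the tray, lay the hexagonal paver flat in the middle compartment, and the larger round paver and the I-shaped paver flat in the end compartments, one in each (either way round); leave the small round and the square paver where they are.

Things in the scene. Friction and masses are not known exactly. Their poses are not given: they have to be found in the camera images.
- board: Fixed dark wooden board, 110 (x) x 250 (y) x 12 mm thick. A grey paver 50 (x) x 90 (y) x 30 mm high is glued on it at y = -115 to -25 mm, x = -25 to 25. The rest is bare. A 10 mm spacer touching the glued paver is centred at y = -20 mm, the long paver touching that spacer (its length along the board's y) at y = +30, both at x = 0. Origin at the centre of its underside, z up.
- tray: Fixed shallow tray with a black floor and white walls, 160 (x) x 280 mm (y), walls 5 mm thick and 18 mm high, floor 5 mm thick. Two dividers, 5 mm thick and as high as the walls, at y = -45 and +45 mm make three compartments: middle 85 mm long (y), ends 87 mm long, centred at y = -91 and +91; all 150 mm wide (x). Origin at the centre of its underside, z up.
- spacer: Loose aluminium spacer bar, 10 mm thick (x), 50 mm long (y), 40 mm high, standing on its long narrow edge; 45-70 g. Origin at the centre of its underside, z up.
- long_paver: Loose grey concrete paver, the oblong one: 90 mm (x) x 50 mm (y) x 30 mm high, 0.25-0.4 kg; same size as the one glued to the board. Origin at the centre of its underside, z up.
- hex_paver: Loose grey concrete hexagonal paver, 56 mm across flats, 65 mm across corners, 30 mm high, 0.15-0.25 kg. Two of its flats face its own +y and -y, corners point along +x and -x. Origin at the centre of its underside, z up.
- round_paver: Loose grey concrete disc, the larger round paver: 60 mm diameter, 30 mm high, 0.16-0.26 kg. Origin at the centre of its underside, z up.
- i_paver: Loose grey concrete I-shaped paver, 60 mm long (y) x 50 mm wide (x) x 30 mm high, 0.12-0.2 kg: two bars 50 x 16 mm at its +y and -y ends, joined by a 22 mm wide (x) web. Origin at the centre of its underside, z up.
- small_round: Loose grey concrete disc, the smaller round paver: 38 mm diameter, 30 mm high. Stays where it is. Origin at the centre of its underside, z up.
- square_paver: Loose grey concrete square paver, 50 x 50 x 30 mm. Stays where it is. Origin at the centre of its underside, z up.
There are look-alikes about, which are no part of the job. What is shaped like the long_paver but red or turquoise is not meant.

How it is judged:
By the outcome, as a careful person would: the job done as asked, in the order asked, and still so for the second after the job is handed in, with the robot touching nothing.
It also fails if it takes over 136 s, if anything falls off the work surface, if the arm or the gripper's body presses on something with over 40 N, if the wrist force passes 120 N, or if a joint passes its speed limit or range.

## Working session

There is one attempt and no reset: what is moved stays moved. The work goes in short steps, Python scripts to look and compute and a tool call to move; the robot and the scene stay as the last step left them, time stands still between calls to the robot, and variables do not carry over. Pictures are saved under pics/ and viewed, about 12 in all and at most 16, crops included, and the job is handed in when it is done.

Besides the shell and the picture viewer there is one more tool, called as a command line: name --pt "numbers of a row" for each row, then --argument value for the rest. move_arm: Moves the arm, as the interface text tells. Its arguments: {"type":"object","properties":{"commands":{"type":"array","items":{"type":"array","items":{"type":"number"}}},"fingers":{"type":"number"},"squeeze":{"type":"number"}},"required":["commands"]}

```bash
ls; mkdir -p pics; python3 - <<'E'
from cell import *
import cv2,numpy as np
o=get_obs();print({k:np.round(v,3).tolist() for k,v in o.items()})
a=read_camera("scene");b=read_camera("side")
for n,i in(("scene",a),("side",b)):cv2.imwrite(f"pics/{n}0.png",cv2.resize(i[:,:,::-1],(800,600),interpolation=cv2.INTER_CUBIC))
for n in("scene","side","wrist"):print(n,get_calibration(n))
for n in "board tray spacer long_paver hex_paver round_paver i_paver small_round square_paver".split():
  for c in("scene","side"):
    print(n,c,[(np.round(d["at"]).tolist(),round(d["score"],2)) for d in tip_of(n,c)])
E
```

```text
pics
{'t': 0.0, 'joints': [-0.002, 0.354, 1.634, 0.0, 1.155, -0.002], 'joint_vel': [0.001, 0.002, 0.001, 0.001, -0.001, 0.0], 'joint_torque': [-0.002, -60.524, -34.206, -0.0, 0.009, 0.0], 'position': [0.625, 0.0, 0.245], 'ee_rot': [-1.585, 1.569, 3.127], 'ft_force': [0.34, -0.211, -0.667], 'ft_torque': [0.02, 0.001, -0.052], 'finger_gap': 0.085}
scene {'fx': 484.41175049322544, 'fy': 484.41175049322544, 'cx': 261.52975137907157, 'cy': 192.63237767573762, 'rvec': array([ 2.00197488,  1.77601491, -0.48958269]), 'tvec': array([-0.01069253, -0.39171119,  1.49774059])}
side {'fx': 493.2440598165915, 'fy': 493.2440598165915, 'cx': 249.02082574083093, 'cy': 186.04281122455205, 'rvec': array([ 0.41821685, -2.84523731,  1.03474837]), 'tvec': array([0.46666002, 0.14927102, 0.98922572])}
wrist {'fx': 297.1765896055118, 'fy': 297.1765896055118, 'cx': 256.57842401157956, 'cy': 184.19383279427998, 'hand_eye': array([[-1.42076950e-04, -3.05264877e-01,  9.52267470e-01,
        -1.28523306e-01],
       [ 9.99999989e-01, -7.07900568e-08,  1.49175881e-04,
         9.90003091e-05],
       [-4.54707459e-
[... 359 characters left out ...]
9.0], 0.89)]
long_paver scene [([286.0, 263.0], 0.8), ([151.0, 158.0], 0.74), ([210.0, 152.0], 0.57)]
long_paver side [([176.0, 183.0], 0.89), ([155.0, 228.0], 0.69), ([354.0, 119.0], 0.55)]
hex_paver scene [([287.0, 222.0], 0.87)]
hex_paver side [([224.0, 200.0], 0.92)]
round_paver scene [([274.0, 185.0], 0.64)]
round_paver side [([269.0, 205.0], 0.86), ([174.0, 181.0], 0.38), ([204.0, 117.0], 0.25)]
i_paver scene [([388.0, 252.0], 0.59), ([193.0, 277.0], 0.58)]
i_paver side [([209.0, 117.0], 0.72), ([288.0, 131.0], 0.4)]
small_round scene [([338.0, 254.0], 0.74)]
small_round side [([155.0, 229.0], 0.68)]
square_paver scene [([244.0, 268.0], 0.72)]
square_paver side [([191.0, 147.0], 0.91)]
```

View pics/scene0.png

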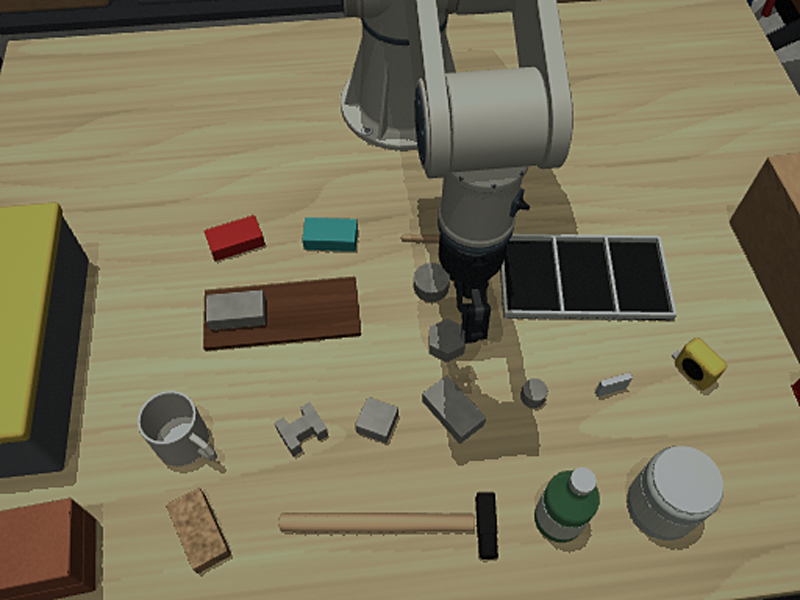

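View pics/side0.png

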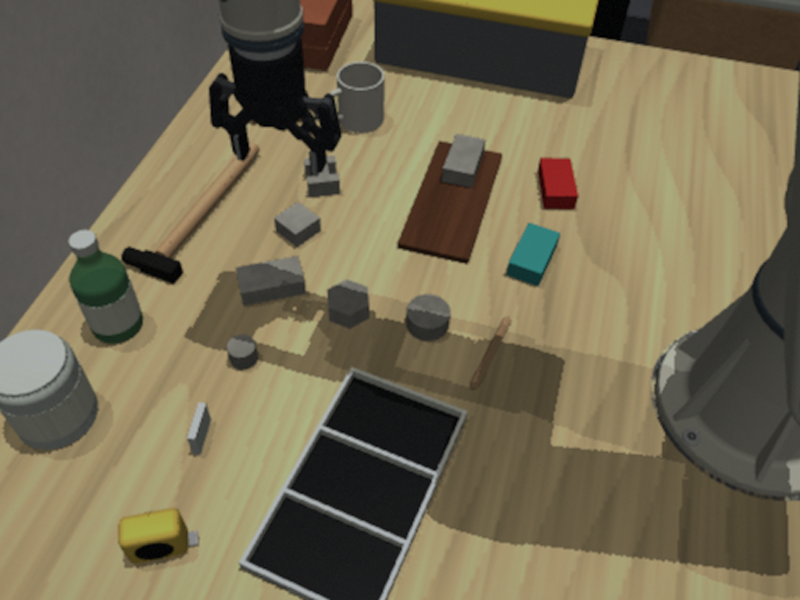

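Scene view (800-px pictures): the board is at (280,313) with the glued paver at its left (-y) end, and the tray is at (590,277). Loose pieces are the round (432,281), hex (447,340), oblong (453,408), square (377,419), I (302,429), small round (534,392) and spacer (614,384). The oblong shapes are red (234,237), turquoise (330,234) and grey (453,408), plus a speckled block (198,530). Only (453,408) is loose grey concrete. Next I fit poses by matching projected models to the silhouettes.

```bash
cat > h.py <<'E'
from cell import *
import cv2,numpy as np,json
from scipy.optimize import minimize
from scipy.spatial.transform import Rotation as R
def box(x,y,h,cx=0,cy=0,z0=0): return [np.array([[cx+sx*x/2,cy+sy*y/2,z] for sx,sy in((-1,-1),(1,-1),(1,1),(-1,1)) for z in(z0,z0+h)])]
def ngon(r,n,h,a0=0): return [np.array([[r*np.cos(a),r*np.sin(a),z] for a in a0+np.arange(n)*2*np.pi/n for z in(0,h)])]
M={"board":box(.11,.25,.012)+box(.05,.09,.03,0,-.07,.012),"tray":box(.16,.28,.018),"spacer":box(.01,.05,.04),
"long_paver":box(.09,.05,.03),"hex_paver":ngon(.056/3**.5,6,.03),"round_paver":ngon(.03,40,.03),"small_round":ngon(.019,40,.03),
"square_paver":box(.05,.05,.03),"i_paver":box(.05,.016,.03,0,.022)+box(.05,.016,.03,0,-.022)+box(.022,.06,.03)}
def cam(c):
  k=get_calibration(c);K=np.array([[k["fx"],0,k["cx"]],[0,k["fy"],k["cy"]],[0,0,1.]])
  if c=="wrist":
    o=get_obs();T=np.eye(4);T[:3,:3]=R.from_euler("xyz",o["ee_rot"]).as_matrix();T[:3,3]=o["position"]
    W=np.linalg.inv(T@k["hand_eye"]);return K,cv2.Rodrigues(W[:3,:3])[0],W[:3,3]
  return K,k["rvec"],k["tvec"]
def proj(P,C): return cv2.projectPoints(np.asarray(P,float),np.asarray(C[1],float),np.asarray(C[2],float),C[0],None)[0][:,0]
def place(P,p,z=0):
  c,s=np.cos(p[2]),np.sin(p[2]);return P@np.array([[c,s,0],[-s,c,0],[0,0,1]])+[p[0],p[1],z]
def mask(n,p,C,z=0):
  m=np.zeros((384*4,512*4),np.uint8)
  for P in M[n]:
    cv2.fillPoly(m,[np.round(4*cv2.convexHull(proj(place(P,p,z),C).astype(np.float32))+1.5).astype(np.int32)],255)
  return cv2.resize(m,(512,384),interpolation=cv2.INTER_AREA)/255.
def ground(uv,C,z):
  Rm=cv2.Rodrigues(np.asarray(C[1]))[0];c=-Rm.T@C[2];d=Rm.T@np.linalg.inv(C[0])@[*uv,1];return c+d*(z-c[2])/d[2]
def fit(n,obs,x0,z=0,yaws=None):
  # obs: list of (cam, pixels)
  def cost(p):
    s=0
    for C,px in obs:
      m=mask(n,p,C,z);s+=np.abs(m-px).sum()/max(px.sum(),1)
    return s
  best=None
  for y in (yaws if yaws is not None else np.arange(0,np.pi,np.pi/9)):
    r=minimize(cost,[x0[0],x0[1],y],method="Nelder-Mead",options=dict(initial_simplex=np.array([x0[0],x0[1],y])+np.array([[0,0,0],[.015,0,0],[0,.015,0],[.005,.005,.25]]),maxiter=90,xatol=1e-4,fatol=1e-4))
    if best is None or r.fun<best.fun:best=r
  return best.x,best.fun/len(obs)
def outline(im,n,p,C,col,z=0):
  m=(mask(n,p,C,z)>.5).astype(np.uint8);cv2.drawContours(im,cv2.findContours(m,0,1)[0],-1,col,1)
def go(t,yaw=None):
  """print tool-frame shift for world TCP target t and for jaw (tool y) direction yaw"""
  o=get_obs();Rm=R.from_euler("xyz",o["ee_rot"]).as_matrix();d=Rm.T@(np.array(t)-o["position"])
  jy=np.arctan2(Rm[1,1],Rm[0,1]);s="pos %s jaw %.1fdeg | shift %s"%(np.round(o["position"],4),np.degrees(jy),np.round(d*10,3))
  if yaw is not None:
    e=(yaw-jy+np.pi/2)%np.pi-np.pi/2;s+=" turn %.3f"%(-e/np.pi)
  print(s)
E
cat > f.py <<'E'
from h import *
import sys
ims={c:read_camera(c) for c in("scene","side")};CC={c:cam(c) for c in ims}
res={}
for n in M:
  for c in ims:
    for d in silhouettes(n,c)[:3]:
      px=d["pixels"];u=np.argwhere(px).mean(0)[::-1];g=ground(u,CC[c],.015)
      col=ims[c][px].mean(0).round().astype(int).tolist();print(n,c,round(d["score"],2),u.round(),int(px.sum()),g[:2].round(3),col)
      res.setdefault(n,[]).append((c,d["score"],px,g))
import pickle;pickle.dump((res,ims),open("r.pkl","wb"))
E
python3 f.py; python3 -c "
from h import *;o=get_obs();print(R.from_euler('xyz',o['ee_rot']).as_matrix().round(3),o['t'])"
```

```text
board scene 0.85 [179. 200.] 3803 [ 0.465 -0.258] [79, 60, 46]
board side 0.66 [289. 128.] 3325 [ 0.456 -0.243] [77, 56, 43]
tray scene 0.6 [374. 177.] 5646 [0.455 0.252] [42, 43, 42]
tray side 0.79 [228. 316.] 12681 [0.448 0.266] [44, 45, 45]
tray side 0.43 [190. 144.] 552 [ 0.668 -0.122] [98, 96, 89]
spacer scene 0.68 [393. 246.] 195 [0.652 0.248] [102, 107, 105]
spacer side 0.85 [128. 274.] 324 [0.658 0.24 ] [108, 110, 104]
long_paver scene 0.95 [290. 261.] 930 [ 0.663 -0.005] [84, 84, 78]
long_paver scene 0.91 [211. 149.] 704 [ 0.315 -0.166] [43, 105, 101]
long_paver scene 0.82 [150. 152.] 699 [ 0.304 -0.33 ] [120, 31, 30]
long_paver side 0.9 [341. 163.] 842 [ 0.315 -0.167] [44, 108, 104]
long_paver side 0.82 [173. 180.] 1031 [ 0.664 -0.006] [78, 76, 71]
long_paver side 0.59 [357. 118.] 739 [ 0.302 -0.329] [121, 34, 31]
hex_paver scene 0.62 [241. 268.] 545 [ 0.667 -0.121] [111, 111, 104]
hex_paver scene 0.59 [285. 217.] 508 [0.545 0.003] [69, 69, 64]
hex_paver scene 0.16 [375. 178.] 5718 [0.455 0.253] [43, 44, 43]
hex_paver side 0.8 [223. 195.] 666 [0.545 0.003] [65, 64, 59]
round_paver scene 0.98 [276. 180.] 486 [ 0.434 -0.006] [78, 78, 72]
round_paver side 0.75 [274. 203.] 702 [ 0.433 -0.007] [75, 74, 68]
small_round scene 0.8 [341. 252.] 237 [0.653 0.122] [86, 86, 80]
small_round side 0.64 [155. 225.] 360 [0.653 0.121] [82, 81, 74]
square_paver scene 0.97 [241. 268.] 592 [ 0.667 -0.121] [112, 111, 102]
square_paver side 0.66 [191. 144.] 569 [ 0.667 -0.122] [99, 97, 89]
square_paver side 0.48 [173. 180.] 1054 [ 0.663 -0.005] [78, 77, 71]
i_paver scene 0.97 [193. 274.] 516 [ 0.669 -0.233] [105, 105, 98]
i_paver side 0.91 [207. 115.] 409 [ 0.664 -0.229] [84, 82, 75]
[[-0.  1.  0.]
 [-0.  0. -1.]
 [-1. -0.  0.]] 2.0
```

```bash
cat > g.py <<'E'
from h import *
import pickle
res,ims=pickle.load(open("r.pkl","rb"));CC={c:cam(c) for c in ims}
G={"board":(.46,-.25),"tray":(.45,.255),"spacer":(.655,.244),"long_paver":(.663,-.005),"hex_paver":(.545,.003),"round_paver":(.434,-.006),"small_round":(.653,.121),"square_paver":(.667,-.121),"i_paver":(.667,-.231)}
out={}
for n,g in G.items():
  obs=[(CC[c],px) for c,s,px,gg in res[n] if np.hypot(*(gg[:2]-g))<.03 and not(n=="tray" and c=="scene") and not(n=="i_paver" and c=="side")]
  ya=np.arange(0,np.pi,np.pi/9)
  if n in("board","tray"):ya=[-.1,.1]
  if n in("round_paver","small_round"):ya=[0]
  p,f=fit(n,obs,g,yaws=ya);out[n]=p.tolist();print(n,p.round(4),"yaw deg %.1f"%np.degrees(p[2]),round(f,3))
json.dump(out,open("poses.json","w"))
L=[]
for c in ims:
  im=ims[c][:,:,::-1].copy();im=cv2.resize(im,(1024,768),interpolation=cv2.INTER_CUBIC)
  K=CC[c][0]
  for n,p in out.items():
    m=cv2.resize((mask(n,p,CC[c])*255).astype(np.uint8),(1024,768));cv2.drawContours(im,cv2.findContours((m>127).astype(np.uint8),0,1)[0],-1,(0,0,255) if n=="long_paver" else (0,255,0),1)
  L.append(im)
a=L[0][260:620,220:940];b=L[1][120:768,180:720]
cv2.imwrite("pics/fit1.png",a);cv2.imwrite("pics/fit2.png",cv2.resize(b,(500,600)))
E
python3 g.py
```

```text
board [ 0.4577 -0.2573  0.0007] yaw deg 0.0 0.049
tray [ 0.4465  0.2522 -0.1361] yaw deg -7.8 0.011
spacer [0.6552 0.2432 0.1795] yaw deg 10.3 0.138
long_paver [ 0.663  -0.005   0.5533] yaw deg 31.7 0.07
hex_paver [ 0.5446  0.0029 -0.1614] yaw deg -9.2 0.074
round_paver [ 0.4336 -0.0067  0.064 ] yaw deg 3.7 0.059
small_round [0.6525 0.1206 0.0985] yaw deg 5.6 0.137
square_paver [ 0.6671 -0.1211  2.6761] yaw deg 153.3 0.06
i_paver [ 0.6686 -0.233   0.4571] yaw deg 26.2 0.113
```

View pics/fit1.png

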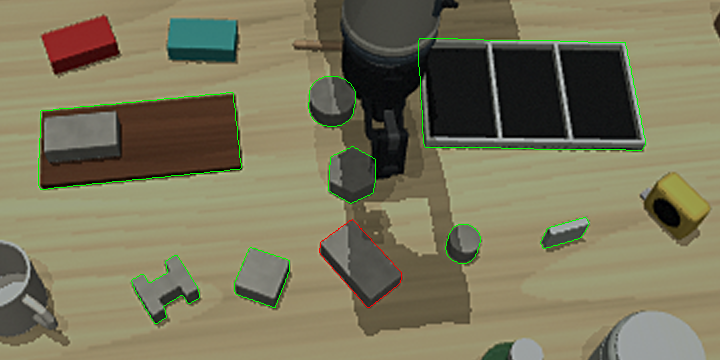

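View pics/fit2.png

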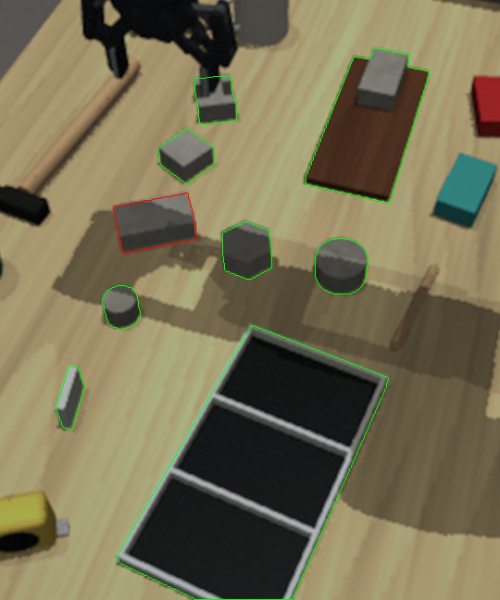

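The overlays match every piece within about 1 px, and the crop confirms that the red-outlined grey block is the oblong paver. I'm moving over the spacer now.

move_arm --pt "0.2 0.1 -0.5 0" --pt "0.4 0.2 -1 0" --pt "0.5 0.3 -1 0" --fingers 0.3 --squeeze 40

```text
t: 2.38
position: [0.6547, 0.1031, 0.1941]
ee_rot: [-2.011, 1.569, 2.705]
ft_force: [0.2, -0.1, 0.2]
finger_gap: 0.0599
```

move_arm --pt "0 0 -0.5 0" --pt "0 0 -1 0" --pt "0 0 -1 0"

```text
t: 2.75
position: [0.6551, 0.2024, 0.1952]
ee_rot: [2.535, 1.57, 0.967]
ft_force: [-0.3, -0.8, 0.6]
finger_gap: 0.0599
```

move_arm --pt "0.2 0 -0.43 -0.057" --pt "0.3 0 -0.43 -0.057" --pt "0.3 0 -0.43 -0.057" --pt "0.3 0 -0.43 -0.057"

```text
t: 3.25
position: [0.6555, 0.2415, 0.1658]
ee_rot: [0.907, 1.57, -0.487]
ft_force: [0.6, 0.5, 0.4]
finger_gap: 0.06
```

```bash
cat > w.py <<'E'
from h import *
import sys
n,x,y,name=sys.argv[1],float(sys.argv[2]),float(sys.argv[3]),sys.argv[4]
z=float(sys.argv[5]) if len(sys.argv)>5 else 0
C=cam("wrist");im=read_camera("wrist");p0=json.load(open("poses.json")).get(n)
o=im[:,:,::-1].copy()
for d in silhouettes(n,"wrist")[:3]:
  px=d["pixels"];u=np.argwhere(px).mean(0)[::-1];g=ground(u,C,z+.015);print(round(d["score"],2),u.round(),px.sum(),g[:2].round(3))
  if np.hypot(g[0]-x,g[1]-y)<.05:
    p,f=fit(n,[(C,px)],g,z,[p0[2]-.1,p0[2]+.1]);print(p.round(4),np.degrees(p[2]).round(1),"resid",round(f,3));outline(o,n,p,C,(0,0,255),z)
outline(o,n,[x,y,p0[2]],C,(0,255,0),z)
cv2.imwrite(f"pics/{name}.png",o);ob=get_obs();print(ob["t"],ob["position"],ob["finger_gap"])
E
python3 w.py spacer .6552 .2432 w1
```

```text
0.76 [256. 172.] 694 [0.655 0.243]
[0.6548 0.2455 0.1712] 9.8 resid 0.064
3.35 [0.65556568 0.24197164 0.16609452] 0.05997712425086476
```

View pics/w1.png

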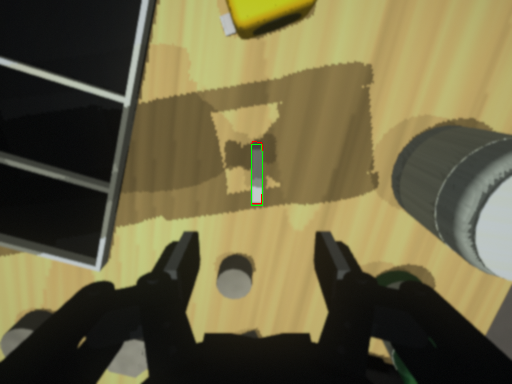

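The wrist view shows the spacer centred at (256,172) and the fit agrees with the earlier one within 1-2 mm. Descending with the fingers half closed.

move_arm --pt "0.5 0 -0.02 0" --pt "0.9 0 -0.02 0" --pt "0.9 0 -0.02 0" --fingers 0.55

```text
t: 3.72
position: [0.6527, 0.2437, 0.0727]
ee_rot: [-1.383, 1.565, -2.775]
ft_force: [0.1, -0.4, 0.3]
finger_gap: 0.0385
```

move_arm --pt "0.15 0 0 0" --pt "0.3 0 0 0" --pt "0.3 0 0 0" --pt "0.3 0 0 0"

```text
t: 4.22
position: [0.6549, 0.2451, 0.0458]
ee_rot: [1.763, 1.57, 0.372]
ft_force: [0.4, 0.3, -0.0]
finger_gap: 0.0385
```

move_arm --pt "0 0 0 0" --pt "0 0 0 0" --pt "0 0 0 0" --pt "0 0 0 0" --pt "0 0 0 0" --pt "0 0 0 0" --fingers 1 --squeeze 40

```text
t: 4.97
position: [0.6551, 0.2452, 0.046]
ee_rot: [1.769, 1.57, 0.378]
ft_force: [-1.0, 0.4, 6.0]
finger_gap: 0.0084
```

move_arm --pt "-0.3 0 0 0" --pt "-0.8 0 0 0" --pt "-0.8 0 0 0"

```text
t: 5.35
position: [0.6571, 0.2459, 0.1295]
ee_rot: [1.746, 1.564, 0.355]
ft_force: [0.2, -0.2, -1.2]
finger_gap: 0.0082
```

```bash
python3 - <<'E'
from h import *
C=cam("wrist");im=read_camera("wrist");cv2.imwrite("pics/w2.png",im[:,:,::-1])
go([.4577,-.2753,.13],np.pi/2);print(get_obs())
E
```

```text
pos [0.6557 0.2454 0.1271] jaw 10.3deg | shift [-0.041 -2.875  4.771] turn -0.443
{'t': 5.4, 'joints': array([ 3.55932917e-01,  5.81215700e-01,  1.55175409e+00, -4.17829565e-06,
        1.00525747e+00,  1.76854465e-01]), 'joint_vel': array([ 0.00134991,  0.03797369,  0.03760123,  0.00031665, -0.00921811,
       -0.00190852]), 'joint_torque': array([ 1.13464524e-03, -7.58533001e+01, -3.28601754e+01,  1.97629302e-04,
        7.43389735e-02,  1.04347779e-05]), 'position': array([0.65565973, 0.24535147, 0.12714573]), 'ee_rot': array([1.74660032, 1.56743093, 0.35488468]), 'ft_force': array([ 0.46137076, -0.76386834, -1.48462928]), 'ft_torque': array([-0.02233736,  0.00305385, -0.01326225]), 'finger_gap': 0.008943410335427305}
```

View pics/w2.png

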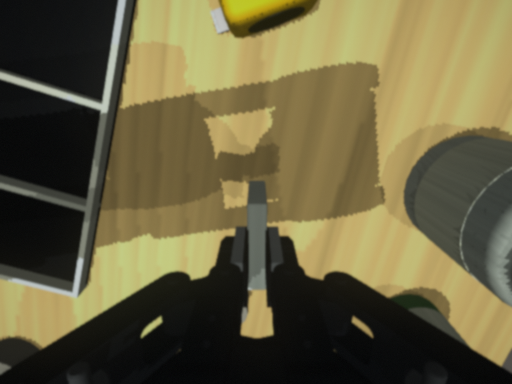

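The spacer is held upright between the fingers. Carrying it to the board while turning the jaw to 90°.

move_arm --pt "0 -0.15 0.15 -0.055" --pt "0 -0.3 0.3 -0.11" --pt "0 -0.4 0.4 -0.165" --pt "0 -0.5 0.5 -0.22" --pt "0 -0.65 0.65 -0.275" --pt "0 -0.8 0.8 -0.33" --pt "0 -0.9 0.9 -0.39" --pt "0 -1 1 -0.443"

```text
t: 6.4
position: [0.5726, 0.1281, 0.1237]
ee_rot: [-2.925, 1.568, -2.919]
ft_force: [0.4, 0.7, 0.0]
finger_gap: 0.0086
```

move_arm --pt "0 -0.4 -0.1 0" --pt "0 -0.9 -0.25 0" --pt "0 -1 -0.3 0"

```text
t: 6.78
position: [0.5418, 0.0265, 0.1238]
ee_rot: [-2.99, 1.567, -2.993]
ft_force: [0.3, 0.8, -1.0]
finger_gap: 0.0083
```

move_arm --pt "0 -0.5 -0.15 0" --pt "0 -1 -0.3 0"

```text
t: 7.02
position: [0.5133, -0.0717, 0.1244]
ee_rot: [2.835, 1.57, 2.836]
ft_force: [1.0, -0.9, 0.1]
finger_gap: 0.0086
```

move_arm --pt "0 -0.5 -0.15 0" --pt "0 -1 -0.3 0" --pt "0 -1 -0.3 0"

```text
t: 7.4
position: [0.4829, -0.1734, 0.1245]
ee_rot: [3.018, 1.57, 3.015]
ft_force: [0.8, 0.9, -0.5]
finger_gap: 0.0084
```

move_arm --pt "0 -0.5 -0.15 0" --pt "0 -0.9 -0.28 0" --pt "0 -0.9 -0.28 0" --pt "0 -0.9 -0.28 0"

```text
t: 7.9
position: [0.4562, -0.2602, 0.1247]
ee_rot: [2.229, 1.57, 2.228]
ft_force: [0.1, 0.9, -0.3]
finger_gap: 0.0083
```

```bash
python3 w.py board .4577 -.2573 w3; python3 -c "
from h import *
go([.4577,-.2753,.059],np.pi/2)"
```

```text
0.97 [261. 180.] 34263 [ 0.45  -0.256]
[ 0.4585 -0.2548 -0.0044] -0.3 resid 0.077
8.0 [ 0.45634791 -0.25987204  0.12490724] 0.00860149642984571
pos [ 0.4563 -0.2599  0.1249] jaw 90.1deg | shift [ 0.659 -0.155  0.014] turn 0.000
```

View pics/w3.png

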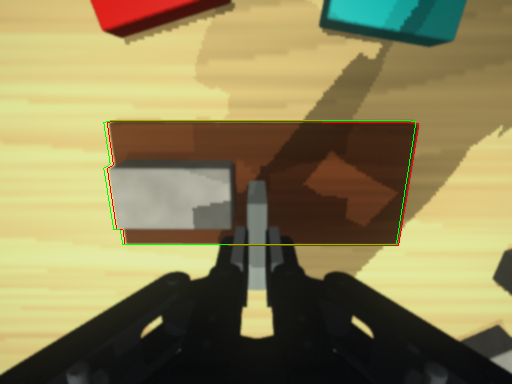

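```bash
python3 - <<'E'
from h import *
C=cam("wrist");im=read_camera("wrist");g=cv2.cvtColor(im,cv2.COLOR_RGB2GRAY)
for r in (172,185,200,215):
  row=cv2.GaussianBlur(g,(1,5),0)[r,222:246].astype(int);k=np.argmin(np.diff(row))+222.5
  print(r,k,row.tolist(),[ground((k,r),C,z)[:2].round(4).tolist() for z in(.042,)])
for y in(-.2573,-.2548):print(y, proj([[.4577,y-.025,.042],[.4577,y-.025,.012]],C).round(1).tolist())
E
```

```text
172 229.5 [151, 150, 148, 148, 147, 142, 128, 104, 73, 53, 47, 44, 44, 53, 67, 73, 74, 74, 74, 74, 74, 74, 74, 74] [[0.4366, -0.2793]]
185 229.5 [173, 175, 175, 176, 176, 173, 160, 133, 91, 60, 49, 44, 43, 51, 63, 69, 70, 70, 70, 70, 70, 69, 69, 69] [[0.4467, -0.2796]]
200 229.5 [168, 158, 152, 151, 151, 150, 143, 123, 93, 65, 52, 46, 41, 41, 42, 42, 42, 43, 42, 42, 42, 41, 41, 43] [[0.4587, -0.2799]]
215 230.5 [105, 104, 104, 104, 103, 103, 100, 92, 79, 61, 50, 46, 43, 41, 41, 40, 40, 40, 40, 39, 40, 40, 40, 43] [[0.471, -0.2795]]
-0.2573 [[226.3, 198.8], [229.7, 186.5]]
-0.2548 [[229.6, 198.8], [232.6, 186.5]]
```

The wrist edge puts the glued face at y ≈ -0.2796. I'll lower the bar at y ≈ -0.272 and then nudge it until it touches.

move_arm --pt "0 -0.06 0.02 0" --pt "0 -0.12 0.02 0" --pt "0.3 -0.12 0.02 0" --pt "0.5 -0.12 0.02 0" --pt "0.5 -0.12 0.02 0" --pt "0.6 -0.12 0.02 0" --pt "0.64 -0.12 0.02 0" --pt "0.66 -0.12 0.02 0" --pt "0.66 -0.12 0.02 0"

```text
t: 9.18
position: [0.4581, -0.2733, 0.0594]
ee_rot: [-0.534, 1.571, -0.534]
ft_force: [0.6, 0.0, -0.5]
finger_gap: 0.0083
```

move_arm --pt "0.01 -0.01 0 0" --pt "0.01 -0.015 0 0" --pt "0.01 -0.015 0 0"

```text
t: 9.55
position: [0.4581, -0.2748, 0.0584]
ee_rot: [0.163, 1.571, 0.163]
ft_force: [-0.0, 0.4, -0.0]
finger_gap: 0.0087
```

```bash
cat > v.py <<'E'
from h import *
import sys
im=read_camera("wrist");cv2.imwrite("pics/%s.png"%sys.argv[1],im[:,:,::-1]);o=get_obs();print(o["t"],o["position"].round(4),o["ft_force"].round(1),o["ft_torque"].round(2),o["finger_gap"])
E
python3 v.py w4; python3 -c "
from h import *
go([.458,-.2746,.058],np.pi/2)"
```

```text
9.6 [ 0.4581 -0.2748  0.0584] [-0.2  0.5 -0.7] [ 0.05 -0.05 -0.01] 0.008683477187241976
pos [ 0.4581 -0.2748  0.0584] jaw 90.0deg | shift [ 0.004  0.002 -0.001] turn -0.000
```

View pics/w4.png

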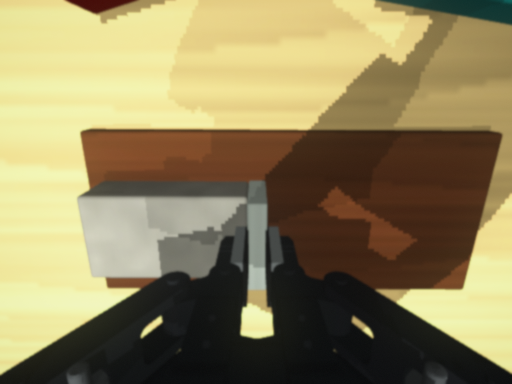

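move_arm --pt "0 -0.01 0 0" --pt "0 -0.01 0 0"

```text
t: 9.85
position: [0.4581, -0.275, 0.0584]
ee_rot: [1.629, 1.569, 1.628]
ft_force: [2.1, 6.8, 2.0]
finger_gap: 0.0085
```

move_arm --pt "0 -0.01 0 0" --pt "0 -0.01 0 0"

```text
t: 10.1
position: [0.4581, -0.2751, 0.0584]
ee_rot: [1.714, 1.568, 1.713]
ft_force: [3.6, 12.2, 5.1]
finger_gap: 0.0088
```

move_arm --pt "0.003 0 0 0" --pt "0.003 0 0 0"

```text
t: 10.35
position: [0.458, -0.2751, 0.0582]
ee_rot: [1.747, 1.568, 1.746]
ft_force: [3.3, 12.1, 6.1]
finger_gap: 0.0088
```

move_arm --pt "0 0.012 0 0" --pt "0 0.012 0 0"

```text
t: 10.6
position: [0.458, -0.2749, 0.0581]
ee_rot: [1.775, 1.57, 1.775]
ft_force: [1.4, 5.7, 3.4]
finger_gap: 0.0084
```

move_arm --pt "0 0 0 0" --pt "0 0 0 0" --pt "0 0 0 0" --pt "-0.1 0 0 0" --pt "-0.3 0 0 0" --pt "-0.7 0 0 0" --pt "-0.9 0 0 0" --pt "-0.9 0 0 0" --fingers 0.75

```text
t: 11.6
position: [0.4591, -0.2763, 0.1501]
ee_rot: [-0.562, 1.567, -0.562]
ft_force: [-0.6, -0.1, 0.0]
finger_gap: 0.0213
```

```bash
python3 v.py w5; python3 -c "
from h import *
go([.663,-.005,.15],.5533+np.pi/2)"
```

```text
11.65 [ 0.4584 -0.2758  0.1488] [ 0.5 -0.7 -0.6] [ 0.02 -0.01 -0.01] 0.02103833836181075
pos [ 0.4584 -0.2758  0.1488] jaw 90.0deg | shift [-0.012  2.708  2.046] turn -0.176
```

View pics/w5.png

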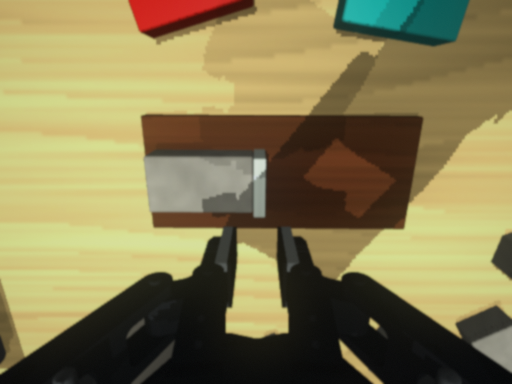

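The bar stands flush against the glued paver's end. Next is the long paver, with the jaw turning to -58° on the way.

move_arm --pt "0 0.15 0.15 0.057" --pt "0 0.3 0.3 0.114" --pt "0 0.5 0.5 0.171" --pt "0 0.7 0.7 0.228" --pt "0 0.8 0.8 0.285" --pt "0 0.9 0.9 0.342" --pt "0 1 1 0.4" --fingers 0

```text
t: 12.52
position: [0.5576, -0.1749, 0.1466]
ee_rot: [-2.153, 1.569, 2.868]
ft_force: [-0.2, -0.5, -0.2]
finger_gap: 0.0855
```

move_arm --pt "0 0.15 -0.1 0.057" --pt "0 0.3 -0.2 0.114" --pt "0 0.4 -0.3 0.171" --pt "0 0.5 -0.4 0.228" --pt "0 0.6 -0.5 0.285" --pt "0 0.7 -0.6 0.342" --pt "0 0.76 -0.65 0.4" --pt "0 0.76 -0.65 0.424" --pt "0 0.76 -0.65 0.424"

```text
t: 13.65
position: [0.6096, -0.09, 0.1467]
ee_rot: [-0.695, 1.569, 3.001]
ft_force: [0.7, 0.3, -0.3]
finger_gap: 0.0854
```

```bash
python3 w.py long_paver .663 -.005 w6; python3 -c "
from h import *
go([.663,-.005,.12],.5533-np.pi/2)"
```

```text
0.7 [200.  66.] 8217 [ 0.667 -0.   ]
[ 0.6636 -0.004   0.5543] 31.8 resid 0.032
13.75 [ 0.60973477 -0.09023816  0.14712501] 0.0856062162689867
pos [ 0.6097 -0.0902  0.1471] jaw -58.2deg | shift [ 0.271 -0.444 -0.902] turn 0.000
```

move_arm --pt "0 -0.22 -0.45 0" --pt "0.3 -0.44 -0.91 0" --pt "0.6 -0.44 -0.91 0" --pt "0.7 -0.44 -0.91 0" --pt "0.7 -0.44 -0.91 0"

```text
t: 14.38
position: [0.6639, -0.0055, 0.0774]
ee_rot: [-0.529, 1.569, -3.118]
ft_force: [0.6, 0.8, 0.6]
finger_gap: 0.0857
```

```bash
python3 v.py w7; python3 -c "
from h import *
go([.6635,-.0045,.016],.5533-np.pi/2)"
```

```text
14.425 [ 0.6646 -0.0056  0.0784] [-0.1  0.2  0.4] [-0.06 -0.   -0.05] 0.08550645580182824
pos [ 0.6646 -0.0056  0.0784] jaw -58.3deg | shift [ 0.624 -0.016  0.003] turn -0.000
```

View pics/w7.png

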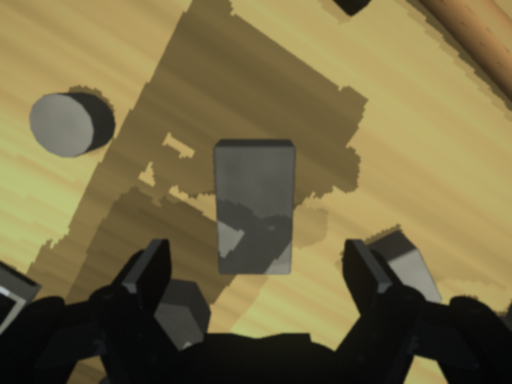

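The paver is centred in column between the open fingers. I'll close partway for clearance, then descend and grip.

move_arm --pt "0.15 -0.015 0 0" --pt "0.35 -0.015 0 0" --pt "0.5 -0.015 0 0" --pt "0.58 -0.015 0 0" --pt "0.62 -0.015 0 0" --pt "0.62 -0.015 0 0" --fingers 0.2

```text
t: 15.18
position: [0.6638, -0.0037, 0.0158]
ee_rot: [-0.718, 1.571, 2.976]
ft_force: [-0.2, -0.3, -0.6]
finger_gap: 0.0687
```

move_arm --pt "0 0 0 0" --pt "0 0 0 0" --pt "0 0 0 0" --pt "0 0 0 0" --pt "0 0 0 0" --fingers 1 --squeeze 60

```text
t: 15.8
position: [0.6643, -0.0037, 0.0168]
ee_rot: [2.604, 1.57, 0.015]
ft_force: [-1.5, 0.8, 6.0]
finger_gap: 0.0491
```

move_arm --pt "-0.2 0 0 0" --pt "-0.6 0 0 0" --pt "-1 0 0 0" --pt "-1 0 0 0"

```text
t: 16.3
position: [0.6661, -0.0038, 0.1204]
ee_rot: [2.573, 1.564, -0.016]
ft_force: [0.6, -1.1, -2.8]
finger_gap: 0.0492
```

```bash
python3 v.py w8; python3 -c "
from h import *
go([.458,-.215,.116],0)"
```

```text
16.35 [ 0.6647 -0.0037  0.1181] [ 0.5  0.7 -3.5] [0.   0.   0.04] 0.04924734855958958
pos [ 0.6647 -0.0037  0.1181] jaw -58.3deg | shift [0.015 0.712 2.868] turn -0.324
```

View pics/w8.png

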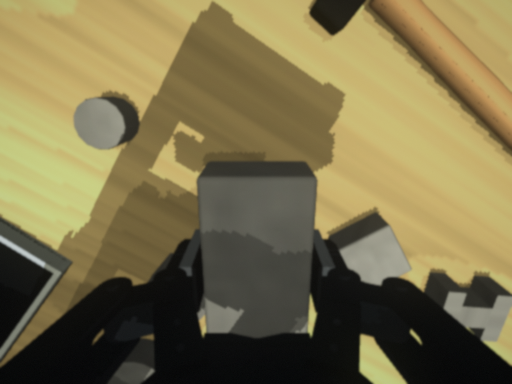

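move_arm --pt "0 0.17 0.5 0" --pt "0 0.35 0.95 0"

```text
t: 16.6
position: [0.5991, -0.0838, 0.1145]
ee_rot: [-0.626, 1.568, 3.07]
ft_force: [0.1, -1.4, -2.6]
finger_gap: 0.0488
```

move_arm --pt "0 0.17 0.5 0" --pt "0 0.35 0.95 0" --pt "0 0.35 0.95 0"

```text
t: 16.98
position: [0.5355, -0.1649, 0.1147]
ee_rot: [-0.723, 1.567, 2.969]
ft_force: [0.2, 0.3, -2.7]
finger_gap: 0.0487
```

move_arm --pt "0 0 0.2 -0.055" --pt "0 0 0.4 -0.11" --pt "0 0 0.6 -0.165" --pt "0 0 0.8 -0.22" --pt "0 0 0.9 -0.275" --pt "0 0 0.96 -0.324" --pt "0 0 0.96 -0.324" --pt "0 0 0.96 -0.324"

```text
t: 17.98
position: [0.4574, -0.2131, 0.1156]
ee_rot: [-2.216, 1.57, 2.494]
ft_force: [-0.3, 0.2, -2.5]
finger_gap: 0.0487
```

```bash
python3 v.py w9; python3 -c "
from h import *
go([.458,-.212,.030],0)"
```

```text
18.025 [ 0.4574 -0.2131  0.1157] [-0.6  0.1 -3.5] [0.02 0.01 0.06] 0.04867323620883356
pos [ 0.4574 -0.2131  0.1157] jaw -0.1deg | shift [ 0.857  0.006 -0.011] turn -0.001
```

View pics/w9.png

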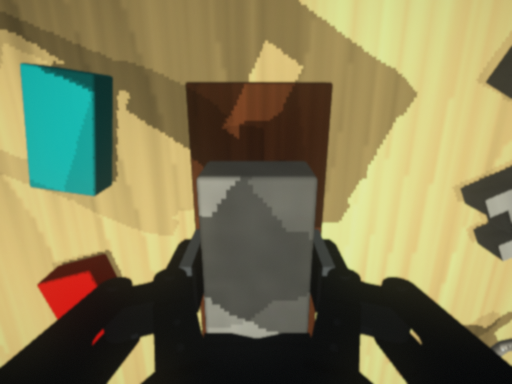

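move_arm --pt "0.3 0.005 -0.01 0" --pt "0.6 0.005 -0.01 0" --pt "0.75 0.005 -0.01 0" --pt "0.82 0.005 -0.01 0" --pt "0.86 0.005 -0.01 0" --pt "0.86 0.005 -0.01 0"

```text
t: 18.77
position: [0.458, -0.2127, 0.0304]
ee_rot: [1.131, 1.57, -0.44]
ft_force: [-0.1, 0.4, -2.3]
finger_gap: 0.0488
```

move_arm --pt "0.01 0 0 0" --pt "0.01 0 0 0"

```text
t: 19.02
position: [0.4579, -0.2126, 0.0294]
ee_rot: [1.14, 1.57, -0.431]
ft_force: [-0.2, 0.5, -3.1]
finger_gap: 0.0488
```

move_arm --pt "0 0 0.04 0" --pt "0 0 0.08 0" --pt "0 0 0.1 0" --pt "0 0 0.1 0"

```text
t: 19.52
position: [0.4576, -0.2228, 0.029]
ee_rot: [0.724, 1.571, -0.847]
ft_force: [0.0, -0.2, -2.7]
finger_gap: 0.0488
```

move_arm --pt "0.006 0 0.01 0" --pt "0.006 0 0.01 0"

```text
t: 19.77
position: [0.4576, -0.2229, 0.0287]
ee_rot: [-2.807, 1.57, 1.905]
ft_force: [-0.6, 4.7, 6.0]
finger_gap: 0.0491
```

move_arm --pt "0 0 0.01 0" --pt "0 0 0.01 0"

```text
t: 20.02
position: [0.4577, -0.2239, 0.0287]
ee_rot: [-3.022, 1.57, 1.69]
ft_force: [-1.1, 4.9, 4.6]
finger_gap: 0.0492
```

move_arm --pt "0 0 0.01 0" --pt "0 0 0.01 0"

```text
t: 20.27
position: [0.4577, -0.2243, 0.0288]
ee_rot: [-3.015, 1.569, 1.697]
ft_force: [0.8, 9.8, 6.6]
finger_gap: 0.0492
```

move_arm --pt "0 0 0.01 0" --pt "0 0 0.01 0"

```text
t: 20.52
position: [0.4577, -0.2243, 0.0287]
ee_rot: [-2.976, 1.568, 1.736]
ft_force: [1.6, 18.0, 9.2]
finger_gap: 0.0489
```

move_arm --pt "0 0 0.01 0" --pt "0 0 0.01 0"

```text
t: 20.78
position: [0.4576, -0.2244, 0.0287]
ee_rot: [-2.956, 1.566, 1.755]
ft_force: [4.5, 25.0, 9.6]
finger_gap: 0.049
```

```bash
cat > s.py <<'E'
from h import *
import sys
x0,y0,x1,y1=map(int,sys.argv[3:7]);im=read_camera(sys.argv[2]);c=im[y0:y1,x0:x1,::-1];k=min(800/c.shape[1],600/c.shape[0])
cv2.imwrite(f"pics/{sys.argv[1]}.png",cv2.resize(c,None,fx=k,fy=k,interpolation=cv2.INTER_CUBIC))
E
python3 s.py s1 scene 100 150 260 260
```

View pics/s1.png

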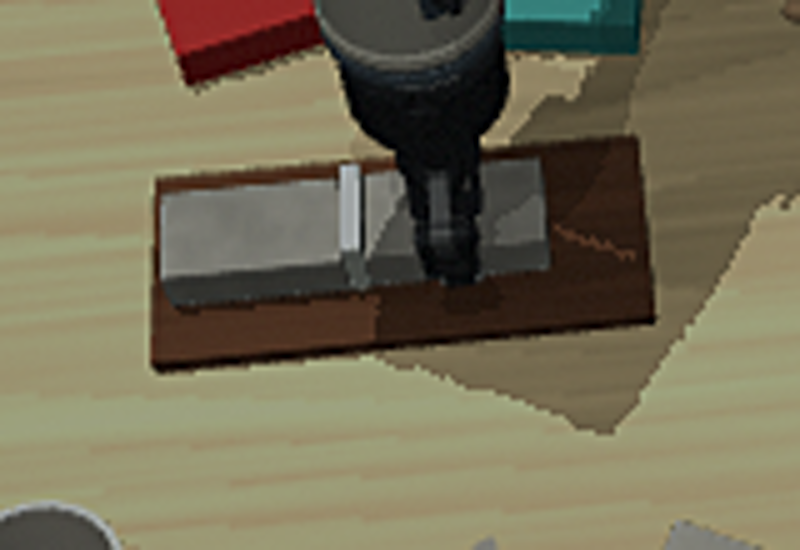

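The joint is tight: the bar sits between both pavers, which are in line. Relaxing the push, releasing, lifting and heading to the hex.

move_arm --pt "-0.003 0 -0.025 0" --pt "-0.003 0 -0.025 0"

```text
t: 21.08
position: [0.4577, -0.2242, 0.0288]
ee_rot: [-2.945, 1.57, 1.767]
ft_force: [1.3, 7.7, 2.0]
finger_gap: 0.0487
```

move_arm --pt "0 0 0 0" --pt "0 0 0 0" --pt "0 0 0 0" --pt "-0.1 0 0 0" --pt "-0.3 0 0 0" --pt "-0.7 0 0 0" --pt "-1 0 0 0" --pt "-1 0 0 0" --fingers 0.2

```text
t: 22.08
position: [0.4592, -0.2258, 0.1314]
ee_rot: [1.106, 1.566, -0.465]
ft_force: [1.1, -1.1, -0.4]
finger_gap: 0.0681
```

move_arm --pt "0 0.2 -0.5 0" --pt "0 0.4 -1 0" --pt "0 0.4 -1 0"

```text
t: 22.45
position: [0.4981, -0.1222, 0.1281]
ee_rot: [-2.352, 1.57, 2.364]
ft_force: [-0.2, -1.0, -0.5]
finger_gap: 0.0686
```

move_arm --pt "0 0.2 -0.5 -0.05" --pt "0 0.43 -1 -0.1" --pt "0 0.43 -1 -0.116" --pt "0 0.43 -1 -0.116"

```text
t: 22.95
position: [0.5401, -0.0251, 0.128]
ee_rot: [-1.793, 1.569, -2.999]
ft_force: [-0.3, -0.1, -0.2]
finger_gap: 0.0681
```

```bash
python3 w.py hex_paver .5446 .0029 w10; python3 -c "
from h import *
go([.5446,.0029,.016],np.radians(20.8))"
```

```text
0.73 [276. 157.] 4568 [0.547 0.004]
[ 0.546   0.0042 -0.1356] -7.8 resid 0.018
23.05 [ 0.54004274 -0.02577252  0.12820241] 0.06842936679281258
pos [ 0.54   -0.0258  0.1282] jaw 20.8deg | shift [ 1.122  0.145 -0.252] turn -0.000
```

move_arm --pt "0 0.16 -0.26 0" --pt "0.3 0.16 -0.26 0" --pt "0.6 0.16 -0.26 0" --pt "0.6 0.16 -0.26 0"

```text
t: 23.55
position: [0.5444, 0.0041, 0.0669]
ee_rot: [-1.91, 1.566, -3.118]
ft_force: [0.0, -0.3, 0.2]
finger_gap: 0.068
```

move_arm --pt "0.2 0 0 0" --pt "0.4 0 0 0" --pt "0.5 0 0 0" --pt "0.52 0 0 0" --pt "0.52 0 0 0"

```text
t: 24.18
position: [0.5468, 0.0048, 0.0173]
ee_rot: [1.193, 1.57, -0.014]
ft_force: [-0.1, -0.1, 0.5]
finger_gap: 0.0683
```

move_arm --pt "0 0 0 0" --pt "0 0 0 0" --pt "0 0 0 0" --pt "0 0 0 0" --pt "0 0 0 0" --fingers 1 --squeeze 50

```text
t: 24.8
position: [0.5467, 0.0049, 0.0176]
ee_rot: [1.063, 1.57, -0.144]
ft_force: [-1.6, -0.8, 5.9]
finger_gap: 0.0551
```

move_arm --pt "-0.2 0 0 0" --pt "-0.6 0 0 0" --pt "-0.8 0 0 0" --pt "-0.8 0 0 0"

```text
t: 25.3
position: [0.5475, 0.005, 0.0984]
ee_rot: [1.217, 1.567, 0.011]
ft_force: [-0.8, 0.5, -1.6]
finger_gap: 0.0552
```

```bash
python3 -c "
from h import *
print(get_obs()['ft_force'],get_obs()['finger_gap']);go([.4465,.2522,.096],-.136)"
```

```text
[-0.77505591  0.45116093 -1.64355864] 0.055186876934619246
pos [0.5475 0.005  0.0984] jaw 20.9deg | shift [ 0.021 -0.063 -2.669] turn 0.159
```

move_arm --pt "0 0 -0.5 0" --pt "0 0 -0.9 0"

```text
t: 25.55
position: [0.513, 0.0898, 0.0957]
ee_rot: [-1.86, 1.569, -3.067]
ft_force: [-0.7, 0.6, -2.2]
finger_gap: 0.0552
```

move_arm --pt "0 0 -0.5 0" --pt "0 0 -0.9 0" --pt "0 0 -0.9 0"

```text
t: 25.92
position: [0.4806, 0.175, 0.0956]
ee_rot: [-1.77, 1.569, -2.973]
ft_force: [-0.0, -0.1, -2.1]
finger_gap: 0.0551
```

move_arm --pt "0 -0.06 -0.4 0.055" --pt "0 -0.06 -0.87 0.11" --pt "0 -0.06 -0.87 0.159" --pt "0 -0.06 -0.87 0.159" --pt "0 -0.06 -0.87 0.159"

```text
t: 26.55
position: [0.4457, 0.2515, 0.0962]
ee_rot: [-0.748, 1.57, -2.451]
ft_force: [0.3, 0.2, -3.4]
finger_gap: 0.0552
```

```bash
python3 w.py tray .4465 .2522 w11; python3 -c "
from h import *
go([.4465,.2522,.0235],-.136)"
```

```text
0.74 [258. 117.] 54987 [0.454 0.311]
26.65 [0.44578679 0.2515849  0.09645585] 0.055328623201239976
pos [0.4458 0.2516 0.0965] jaw -7.7deg | shift [ 0.73   0.006 -0.007] turn 0.001
```

View pics/w11.png

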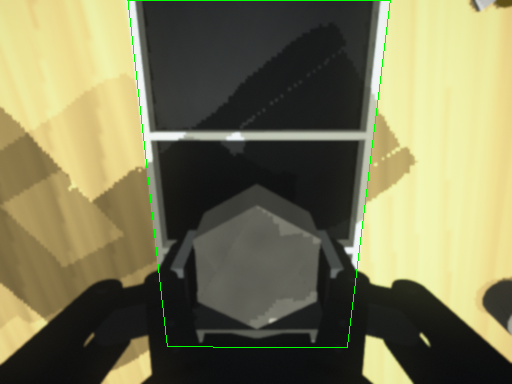

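The tray outline matches and the hex is centred over the middle compartment at (258,265). Lowering it.

move_arm --pt "0.3 0 0 0" --pt "0.55 0 0 0" --pt "0.65 0 0 0" --pt "0.71 0 0 0" --pt "0.735 0 0 0" --pt "0.735 0 0 0"

```text
t: 27.4
position: [0.4459, 0.2525, 0.0236]
ee_rot: [2.237, 1.57, 0.532]
ft_force: [0.5, -0.1, -1.9]
finger_gap: 0.0548
```

move_arm --pt "0.007 0 0 0" --pt "0.007 0 0 0"

```text
t: 27.65
position: [0.4457, 0.2525, 0.0228]
ee_rot: [2.244, 1.57, 0.538]
ft_force: [0.3, 0.1, -1.6]
finger_gap: 0.055
```

move_arm --pt "0 0 0 0" --pt "0 0 0 0" --pt "0 0 0 0" --pt "-0.1 0 0 0" --pt "-0.3 0 0 0" --pt "-0.7 0 0 0" --pt "-0.85 0 0 0" --pt "-0.85 0 0 0" --fingers 0.2

```text
t: 28.65
position: [0.4462, 0.2527, 0.1086]
ee_rot: [2.221, 1.568, 0.515]
ft_force: [0.2, -0.1, -1.0]
finger_gap: 0.068
```

```bash
python3 w.py hex_paver .4465 .2522 w12 .005; python3 -c "
from h import *
go([.4336,-.0067,.1],0)"
```

```text
0.84 [256. 198.] 5254 [0.446 0.251]
[0.4457 0.2523 0.3847] 22.0 resid 0.033
28.75 [0.4451477  0.25206218 0.10689205] 0.06817253543550736
pos [0.4451 0.2521 0.1069] jaw -7.7deg | shift [0.07  0.234 2.58 ] turn -0.043
```

```bash
python3 -c "
from h import *
C=cam('side')
for u in((325,203),(303,248)):print(ground(u,C,.004).round(3))"
```

```text
[ 0.329 -0.049  0.004]
[0.35  0.078 0.004]
```

move_arm --pt "0 0.1 0.5 0" --pt "0 0.1 0.9 0"

```text
t: 29.0
position: [0.4426, 0.1605, 0.1062]
ee_rot: [-1.014, 1.569, -2.719]
ft_force: [0.4, -1.0, 0.2]
finger_gap: 0.0689
```

move_arm --pt "0 0.1 0.5 0" --pt "0 0.1 0.9 0"

```text
t: 29.25
position: [0.4405, 0.0696, 0.1063]
ee_rot: [-1.201, 1.569, -2.907]
ft_force: [0.2, 0.4, 1.3]
finger_gap: 0.0683
```

```bash
python3 w.py round_paver .4336 -.0067 w13;  python3 -c "
from h import *
go([.4336,-.0067,.018])"
```

```text
0.65 [261. 277.] 4688 [ 0.434 -0.006]
[ 0.4338 -0.0046  0.0924] 5.3 resid 0.027
29.35 [0.43918759 0.06836859 0.10607185] 0.06811439712521812
pos [0.4392 0.0684 0.1061] jaw -7.9deg | shift [0.882 0.051 0.75 ]
```

move_arm --pt "0 0.05 0.4 0" --pt "0 0.05 0.735 0" --pt "0 0.05 0.735 0" --pt "0.3 0.05 0.735 0" --pt "0.6 0.05 0.735 0" --pt "0.75 0.05 0.735 0" --pt "0.85 0.05 0.735 0" --pt "0.89 0.05 0.735 0" --pt "0.89 0.05 0.735 0" --fingers 0.08

```text
t: 30.48
position: [0.4365, -0.0021, 0.0187]
ee_rot: [1.778, 1.57, 0.073]
ft_force: [-0.8, -0.0, -0.1]
finger_gap: 0.0788
```

move_arm --pt "0 0 0 0" --pt "0 0 0 0" --pt "0 0 0 0" --pt "0 0 0 0" --pt "0 0 0 0" --fingers 1 --squeeze 50

```text
t: 31.1
position: [0.4362, -0.0022, 0.0193]
ee_rot: [1.959, 1.57, 0.253]
ft_force: [-2.5, -0.0, 9.1]
finger_gap: 0.0584
```

move_arm --pt "-0.2 0 0 0" --pt "-0.6 0 0 0" --pt "-0.8 0 0 0" --pt "-0.8 0 0 0"

```text
t: 31.6
position: [0.4374, -0.0023, 0.1]
ee_rot: [1.693, 1.567, -0.013]
ft_force: [-0.0, -0.3, -2.2]
finger_gap: 0.0583
```

```bash
python3 -c "
from h import *
T=np.array(place(np.array([[0,-.091,0],[0,.091,0]]),[.4465,.2522,-.1361]));print(T.round(4),get_obs()['ft_force'],get_obs()['finger_gap'])
for t in T:go([*t[:2],.096],-.136)"
```

```text
[[0.4342 0.162  0.    ]
 [0.4588 0.3424 0.    ]] [-0.02260398 -0.27233632 -2.18331874] 0.05827467255249723
pos [ 0.4374 -0.0023  0.1   ] jaw -7.7deg | shift [ 0.04  -0.254 -1.624] turn 0.000
pos [ 0.4374 -0.0023  0.1   ] jaw -7.7deg | shift [ 0.04  -0.252 -3.444] turn 0.000
```

move_arm --pt "0 -0.12 -0.5 0" --pt "0 -0.25 -0.85 0" --pt "0 -0.25 -0.85 0"

```text
t: 31.98
position: [0.4217, 0.0868, 0.0975]
ee_rot: [-1.389, 1.569, -3.092]
ft_force: [-0.6, 0.2, -2.0]
finger_gap: 0.058
```

move_arm --pt "0 0 -0.5 0" --pt "0 0 -0.79 0" --pt "0 0 -0.79 0" --pt "0 0 -0.79 0"

```text
t: 32.48
position: [0.4329, 0.1627, 0.0977]
ee_rot: [-0.928, 1.569, -2.634]
ft_force: [-0.4, -0.3, -3.0]
finger_gap: 0.0584
```

```bash
python3 v.py w14; python3 -c "
from h import *
go([.4342,.1645,.025],-.136)"
```

```text
32.525 [0.433  0.1625 0.0979] [-0.4 -0.6 -1.6] [ 0.02  0.01 -0.05] 0.05847094348920627
pos [0.433  0.1625 0.0979] jaw -7.8deg | shift [ 0.729  0.01  -0.022] turn 0.000
```

move_arm --pt "0.3 0.01 -0.02 0" --pt "0.55 0.01 -0.02 0" --pt "0.65 0.01 -0.02 0" --pt "0.71 0.01 -0.02 0" --pt "0.73 0.01 -0.02 0" --pt "0.735 0.01 -0.02 0"

```text
t: 33.28
position: [0.4352, 0.1656, 0.0254]
ee_rot: [2.063, 1.57, 0.357]
ft_force: [-0.3, 0.8, -2.4]
finger_gap: 0.0583
```

move_arm --pt "0 0 0 0" --pt "0 0 0 0" --pt "0 0 0 0" --pt "-0.1 0 0 0" --pt "-0.3 0 0 0" --pt "-0.7 0 0 0" --pt "-0.95 0 0 0" --pt "-0.95 0 0 0" --fingers 0.1

```text
t: 34.28
position: [0.4361, 0.166, 0.1223]
ee_rot: [2.062, 1.566, 0.356]
ft_force: [0.0, -0.6, -0.3]
finger_gap: 0.077
```

```bash
python3 w.py round_paver .4342 .162 w15 .005; python3 -c "
from h import *
for a in(116.2,-63.8):go([.6686,-.233,.14],np.radians(a))
print(get_obs()['joints'])"
```

```text
0.84 [255. 195.] 4730 [0.435 0.161]
[0.4349 0.1625 0.2284] 13.1 resid 0.035
34.375 [0.43468167 0.1654516  0.12013366] 0.07669464426969015
pos [0.4347 0.1655 0.1201] jaw -7.7deg | shift [-0.198  2.855  3.633] turn 0.311
pos [0.4347 0.1655 0.1201] jaw -7.7deg | shift [-0.198  2.855  3.633] turn 0.311
[ 3.60472980e-01  2.80137737e-01  2.07680906e+00 -6.51713861e-06
  7.84139425e-01  4.95577311e-01]
```

```bash
python3 -c "
from h import *
C=cam('scene')
print([ground(u,C,z)[:2].round(3).tolist() for u,z in(((118,297),0),((137,293),.04),((108,262),.09),((135,262),.09))])"
```

```text
[[0.698, -0.405], [0.709, -0.354], [0.651, -0.407], [0.657, -0.349]]
```

move_arm --pt "-0.1 0.35 0.45 0" --pt "-0.2 0.7 0.9 0"

```text
t: 34.62
position: [0.4918, 0.0661, 0.1391]
ee_rot: [-1.342, 1.569, -3.046]
ft_force: [0.0, 0.3, -0.6]
finger_gap: 0.0771
```

move_arm --pt "0 0.35 0.45 0" --pt "0 0.7 0.9 0"

```text
t: 34.88
position: [0.5494, -0.0334, 0.1388]
ee_rot: [-1.554, 1.569, 3.023]
ft_force: [0.7, 0.4, -0.3]
finger_gap: 0.0768
```

move_arm --pt "0 0.2 0.25 0.055" --pt "0 0.4 0.5 0.11" --pt "0 0.5 0.7 0.165" --pt "0 0.7 0.9 0.22" --pt "0 0.7 0.9 0.275" --pt "0 0.7 0.9 0.311" --pt "0 0.7 0.9 0.311"

```text
t: 35.75
position: [0.6057, -0.1302, 0.1385]
ee_rot: [-0.682, 1.568, 2.919]
ft_force: [0.0, 0.3, 0.1]
finger_gap: 0.0771
```

```bash
python3 w.py i_paver .6686 -.233 w16; python3 -c "
from h import *
go([.6686,-.233,.09],np.radians(-63.8))"
```

```text
0.68 [396. 169.] 4765 [ 0.67  -0.234]
[ 0.6689 -0.232   0.47  ] 26.9 resid 0.025
35.85 [ 0.6060034  -0.13018301  0.13899272] 0.07664766319006308
pos [ 0.606  -0.1302  0.139 ] jaw -63.6deg | shift [ 0.489  1.2   -0.103] turn 0.001
```

move_arm --pt "0 0.5 -0.09 0" --pt "0 0.95 -0.09 -0.003"

```text
t: 36.1
position: [0.6577, -0.212, 0.1399]
ee_rot: [2.544, 1.57, -0.125]
ft_force: [0.9, -0.6, 1.1]
finger_gap: 0.0769
```

move_arm --pt "0 0.24 0 0" --pt "0 0.24 0 0" --pt "0.3 0.24 0 0" --pt "0.5 0.24 0 0" --pt "0.5 0.24 0 0" --pt "0.5 0.24 0 0" --fingers 0.1

```text
t: 36.85
position: [0.6678, -0.2326, 0.0906]
ee_rot: [2.437, 1.57, -0.236]
ft_force: [-0.8, -0.2, -0.2]
finger_gap: 0.0768
```

```bash
python3 w.py i_paver .6689 -.232 w17; python3 -c "
from h import *
go([.6689,-.2323,.018],np.radians(-63.2))"
```

```text
0.58 [257. 200.] 5453 [ 0.669 -0.232]
[ 0.669  -0.2319  0.4654] 26.7 resid 0.033
36.95 [ 0.668143   -0.23297269  0.09112371] 0.07714270642645558
pos [ 0.6681 -0.233   0.0911] jaw -63.2deg | shift [ 0.731 -0.003 -0.009] turn 0.000
```

move_arm --pt "0.3 0 -0.01 0" --pt "0.55 0 -0.01 0" --pt "0.65 0 -0.01 0" --pt "0.71 0 -0.01 0" --pt "0.73 0 -0.01 0" --pt "0.73 0 -0.01 0"

```text
t: 37.7
position: [0.6688, -0.2327, 0.0177]
ee_rot: [2.365, 1.57, -0.309]
ft_force: [-0.0, 0.1, 0.6]
finger_gap: 0.0768
```

move_arm --pt "0 0 0 0" --pt "0 0 0 0" --pt "0 0 0 0" --pt "0 0 0 0" --pt "0 0 0 0" --fingers 1 --squeeze 50

```text
t: 38.33
position: [0.6689, -0.2327, 0.0179]
ee_rot: [2.357, 1.57, -0.317]
ft_force: [-0.5, -0.1, 5.6]
finger_gap: 0.0589
```

move_arm --pt "-0.2 0 0 0" --pt "-0.6 0 0 0" --pt "-0.9 0 0 0" --pt "-0.9 0 0 0"

```text
t: 38.83
position: [0.6702, -0.2331, 0.1108]
ee_rot: [2.338, 1.565, -0.335]
ft_force: [-0.4, -0.1, -1.2]
finger_gap: 0.0591
```

```bash
python3 -c "
from h import *
print(get_obs()['ft_force'],get_obs()['finger_gap'])
go([.4588,.3424,.108],-.136)"
```

```text
[-0.35092981 -0.13497408 -1.16316434] 0.05914138086326425
pos [ 0.6702 -0.2331  0.1108] jaw -63.2deg | shift [ 6.00e-03 -6.09e+00 -7.10e-01] turn -0.308
```

move_arm --pt "0 -0.1 0 -0.055" --pt "0 -0.25 0 -0.11" --pt "0 -0.4 -0.05 -0.165" --pt "0 -0.55 -0.1 -0.22" --pt "0 -0.7 -0.1 -0.27" --pt "0 -0.8 -0.1 -0.308" --pt "0 -0.8 -0.1 -0.308"

```text
t: 39.7
position: [0.6402, -0.1559, 0.106]
ee_rot: [-1.692, 1.569, 2.886]
ft_force: [-0.1, -1.0, -1.4]
finger_gap: 0.0592
```

move_arm --pt "0 -0.25 -0.47 0" --pt "0 -0.5 -0.94 0"

```text
t: 39.95
position: [0.6039, -0.0564, 0.1064]
ee_rot: [-1.523, 1.57, 3.05]
ft_force: [0.5, 0.9, -2.2]
finger_gap: 0.059
```

move_arm --pt "0 -0.25 -0.47 0" --pt "0 -0.5 -0.94 0"

```text
t: 40.2
position: [0.5669, 0.0442, 0.1067]
ee_rot: [-1.211, 1.571, -2.92]
ft_force: [0.7, 0.9, -1.3]
finger_gap: 0.0589
```

move_arm --pt "0 -0.25 -0.47 0" --pt "0 -0.5 -0.94 0"

```text
t: 40.45
position: [0.5301, 0.1442, 0.1068]
ee_rot: [0.954, 1.571, -0.755]
ft_force: [0.5, 0.6, -1.5]
finger_gap: 0.0591
```

move_arm --pt "0 -0.25 -0.47 0" --pt "0 -0.5 -0.94 0"

```text
t: 40.7
position: [0.4933, 0.2442, 0.1068]
ee_rot: [1.165, 1.571, -0.545]
ft_force: [1.1, 0.3, -1.0]
finger_gap: 0.059
```

move_arm --pt "0 -0.25 -0.47 0" --pt "0 -0.5 -0.94 0" --pt "0 -0.5 -0.94 0" --pt "0 -0.5 -0.94 0"

```text
t: 41.2
position: [0.4568, 0.3424, 0.1066]
ee_rot: [-0.384, 1.57, -2.091]
ft_force: [0.0, -0.0, -0.8]
finger_gap: 0.0589
```

```bash
python3 -c "
from h import *
print(get_obs()['ft_force'],get_obs()['finger_gap'])
go([.4588,.3424,.024],-.136)"
```

```text
[ 0.01618715 -0.00282844 -0.82546185] 0.05894945919841207
pos [0.4568 0.3424 0.1066] jaw -7.8deg | shift [ 0.826  0.02  -0.004] turn -0.000
```

move_arm --pt "0.3 0.02 0 0" --pt "0.6 0.02 0 0" --pt "0.72 0.02 0 0" --pt "0.79 0.02 0 0" --pt "0.82 0.02 0 0" --pt "0.835 0.02 0 0" --pt "0.835 0.02 0 0"

```text
t: 42.08
position: [0.459, 0.3428, 0.024]
ee_rot: [2.322, 1.57, 0.616]
ft_force: [0.6, -0.8, -1.6]
finger_gap: 0.0591
```

move_arm --pt "0 0 0 0" --pt "0 0 0 0" --pt "0 0 0 0" --pt "-0.1 0 0 0" --pt "-0.3 0 0 0" --pt "-0.7 0 0 0" --pt "-1 0 0 0" --pt "-1 0 0 0" --fingers 0.1

```text
t: 43.08
position: [0.4602, 0.3436, 0.1265]
ee_rot: [2.348, 1.566, 0.642]
ft_force: [-1.0, 0.0, 0.2]
finger_gap: 0.0768
```

move_arm --pt "-0.5 -0.2 -0.5 0" --pt "-1 -0.4 -1 0" --pt "-1 -0.4 -1 0"

```text
t: 43.45
position: [0.4326, 0.4496, 0.2255]
ee_rot: [2.584, 1.567, 0.88]
ft_force: [0.1, -0.7, -0.9]
finger_gap: 0.0769
```

```bash
cat > fin.py <<'E'
from h import *
ims={c:read_camera(c) for c in("scene","side")};CC={c:cam(c) for c in ims};ps=json.load(open("poses.json"))
E={"spacer":(.458,-.275,.012),"long_paver":(.458,-.225,.012),"hex_paver":(.4457,.2523,.005),"round_paver":(.4349,.1625,.005),"i_paver":(.4588,.3424,.005),"small_round":(*ps["small_round"][:2],0),"square_paver":(*ps["square_paver"][:2],0)}
for n,e in E.items():
  obs=[]
  for c in ims:
    for d in silhouettes(n,c)[:4]:
      px=d["pixels"];g=ground(np.argwhere(px).mean(0)[::-1],CC[c],e[2]+.015)
      if np.hypot(*(g[:2]-e[:2]))<.02:obs.append((CC[c],px));break
  if obs:
    p,f=fit(n,obs,e[:2],e[2],np.radians([0,30,60,90,120,150]));print(n,len(obs),p[:2].round(4),np.degrees(p[2]).round(1),round(f,3),"expected",np.round(e,3))
  else:print(n,"not seen")
a=cv2.resize(ims["scene"][140:310,110:480,::-1],(800,368),interpolation=cv2.INTER_CUBIC);cv2.imwrite("pics/fin1.png",a)
cv2.imwrite("pics/fin2.png",cv2.resize(ims["side"][70:384,60:400,::-1],(640,591),interpolation=cv2.INTER_CUBIC));print(get_obs()["t"])
E
python3 fin.py
```

```text
spacer 1 [ 0.4582 -0.276 ] 92.1 0.286 expected [ 0.458 -0.275  0.012]
long_paver 2 [ 0.4576 -0.2254] 90.2 0.215 expected [ 0.458 -0.225  0.012]
hex_paver 2 [0.4445 0.2507] 27.1 0.206 expected [0.446 0.252 0.005]
round_paver 1 [0.4343 0.1608] 33.2 0.111 expected [0.435 0.162 0.005]
i_paver 1 [0.4598 0.3416] 83.3 0.115 expected [0.459 0.342 0.005]
small_round 1 [0.6509 0.1219] 67.6 0.076 expected [0.653 0.121 0.   ]
square_paver 1 [ 0.6667 -0.1199] -27.2 0.073 expected [ 0.667 -0.121  0.   ]
44.25
```

View pics/fin1.png

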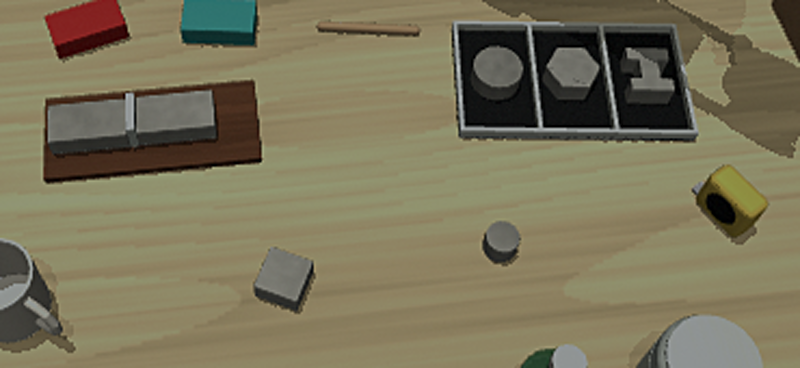

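View pics/fin2.png

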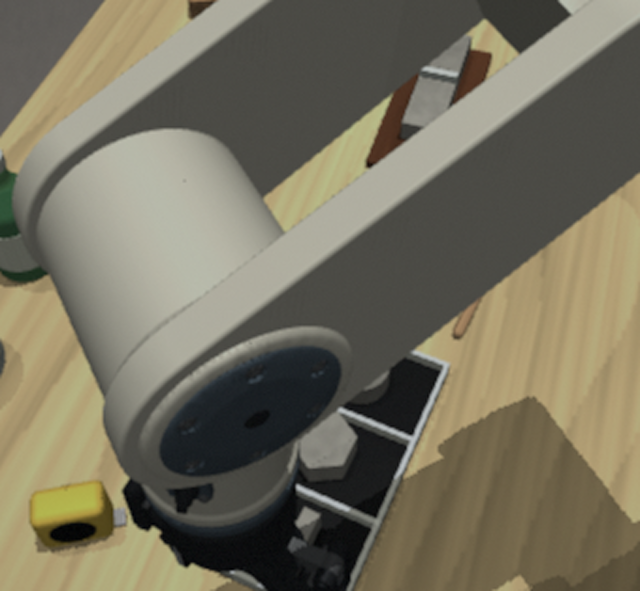

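The scene view shows the joint tight and in line at (130,120), and the round, hex and I-paver flat in their compartments. The square and small round haven't moved. Handing in.

```bash
python3 -c "
from cell import *
print(close_job());print(get_obs()['t'])"
```

```text
the job is handed in; nothing more can be done
None
the job is handed in; nothing more can be done
```

Both kits are made up and the job is handed in, at about 44 s of the 136 s allowed.

- **Board:** I stood the spacer bar against the glued paver's end until it touched (12 N). I then pressed the oblong grey paver against it, in line, until both stopped moving (25 N).
- **Tray:** The hexagonal paver lies in the middle compartment, the larger round paver in the near (-y) end and the I-shaped paver in the far (+y) end, all flat.

**Last checks:** The final scene picture shows a narrow, even joint, three filled compartments, and the robot clear of everything. Fitted poses were within about 2 mm of the intended ones, and the small round and square pavers fit their starting poses to within about 2.5 mm.

- **Weaker fits:** The arm partly blocked the side camera. The fits for the spacer, long paver and hex were therefore rough (residual 0.2–0.3), and the spacer, round and I-paver fits used one camera only.
- **Spacer angle:** Its fit read 92° against 90° for the long paver. I take this as fit noise, since the bar was pressed between two flat faces.

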